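# Roll kiln rods true or warped

### The arm

A 6-joint arm with a two-finger parallel gripper is mounted at the origin on the work surface. World frame = base frame: x ahead of the robot, y to its left, z up, the work surface at z = 0. Lengths are in m, angles in rad, forces in N, time in s.
With the tool pointing down it reaches from about 0.25 to 0.725 m from the base axis. Payload 9.7 kg.
Tool frame: the origin (TCP) lies between the finger pads; the fingertips stand 17 mm ahead of it and the grasp point (between the pads) lies 2 mm behind it; z points along the fingers, y is the line along which they close (so a half turn about z gives the same grasp; the last joint's range is limited). The gripper opens to 85 mm and grips with 20 to 120 N. Pads are 22 mm wide; open, the fingers measure 114 mm over their backs; the gripper's body (76 mm by 85 mm) begins 54 mm behind the grasp point. The pads swing forward as they close: fully open they stand 13 mm farther back than shut.
Start: joints at [-1.272, 0.087, 0.176, 1.66, 0, 1.571], TCP at [0.162, -0.526, 0.248] pointing down, gripper open.
Joint ranges: [-3.13, 3.13], [-0.85, 1.81], [-1.15, 1.24], [-2.2, 2.28], [-1.44, 1.52], [-3.14, 3.14]. Speed limits (rad/s): [2.22, 2.22, 2.57, 3.14, 3.14, 3.14].

### API

Orientations are given as a unit quaternion [x, y, z, w].
In Python, from plant import r gives the robot as it stands. The module is installed in compiled form; this text tells all that it offers.
- The arm moves only by the tool move_arm, never from a script. Its argument "moves" is a list that holds one entry, the list of rows, each a list of 7 numbers: the finger opening in mm, from 0 to 85.4, then the shift along the world's x, y, z in mm, then the turn, a rotation vector about the world's x, y, z in rad. A call has 1 to 5 rows; each row is the pose to reach, as a shift and turn from the pose commanded when the call began; what a row does not reach only later rows make up. A row lasts 1/10 s, in which the tool goes at most 50 mm and 8.59 degrees, less where a joint would pass 70% of its speed; a pose out of reach is approached as far as the arm can. A call with a gripper value outside its range is refused whole. The fingers move at their own pace and stop on an object; the grip force is fixed at half the most. Time passes only in rows, so rows that repeat a pose let the fingers close. It gives the time, the measured TCP pose, the force, the opening and the grip force at its end, in the units of the state.
- r.get_obs(): the state, without advancing time (a new reading comes with each control period).
- r.snapshot(name): name is "scene" or "top"; returns a dict with "pixels" (384x512x3 uint8, red, green, blue), "fov_y" (degrees; the focal length in pixels is half the picture's height over the tangent of half this angle, whatever the lens; pixels are square), "cx", "cy" (the principal point, pixels), "k1" (the pictures are not rectified: a ray, as slopes to the right and down, at radius r is drawn at 1 + k1 r^2 times it, then the intrinsics apply), "xyz" and "rotation" of the camera in the world. Camera axes: x right, y up, looking along -z (the intrinsics and any distortion apply to the point x, -y, -z); pixel columns grow to the right and rows downward; lengths in m; the calibration is good to about 2 mm. A picture is of the moment at which its call begins. There is no depth.
- r.close_job(): hands the job in; it is judged then, once.
The state is a dict: "clock": time; "q": joint angles; "dq": joint speeds; "effort": joint torques, N m; "ee_pos": TCP position; "tcp_rot": TCP orientation; "contact_force": force on the tool from outside, world axes, zero at the start; "ft_torque": the same for the moment, N m; "opening": finger opening in m; "finger_force": force on a finger pad.
Only numpy, scipy, OpenCV 4.12 (cv2) and the standard library are available. Lean on these libraries where they do the work, as an engineer would, in place of code of your own. Each camera call takes 0.05 s, during which the arm holds its last target. There are 200 camera calls.

### The job

Take the wooden rolling board off its mat and use it to roll each of the two ceramic rods in turn on the slab, pressing gently, at least half a turn forward (away from the robot), and leave each where it has rolled to until both are tested. Then set the board flat on its mat again and put any rod that wobbled or lifted the board into the grey reject box, without dropping it; the true ones stay lying on the slab. Leave everything else on the table alone.

Things in the scene. Friction and masses are not known exactly. Their poses are not given: they have to be found in the camera images.
- slab_top (a point): Fixed flat grey slab, 240 mm (x) by 310 mm (y), 15 mm thick, with a lip 6 mm high along its near and far edges. This point is the centre of its top face; x points away from the robot (rolling direction), y to the left, z up. The rods lie along y on its nearer half, one 75 mm to the left, one to the right. A tile 7 mm thick lies far back between their lanes.
- rod_a_c (a point): White fired-ceramic rod, 110 mm long, 0.14 to 0.22 kg, lying on the slab. True: round, 30 mm. Warped: oval, some 29 by 33 mm, lying on its flatter side; rolling lifts the board by about 4 mm at each odd quarter turn. Nothing else tells them apart. This point is the rod's centre, on its axis, 14 to 15 mm above the slab's top; y along the rod, z up at the start, turning with the rod.
- rod_b_c (a point): White fired-ceramic rod, 110 mm long, 0.14 to 0.22 kg, lying on the slab. True: round, 30 mm. Warped: oval, some 29 by 33 mm, lying on its flatter side; rolling lifts the board by about 4 mm at each odd quarter turn. Nothing else tells them apart. This point is the rod's centre, on its axis, 14 to 15 mm above the slab's top; y along the rod, z up at the start, turning with the rod.
- board: Wooden rolling board, loose, 0.24 kg: a flat plate 150 mm (x, rolling direction) by 90 mm (y), 12 mm thick, with an upright bar handle on top, 26 mm thick (x), 80 mm long (y), from 22 to 64 mm above the underside. Origin at the centre of its underside, z up. It moves twice as far as the rod it rolls: half a turn is 47 mm of rod travel, 95 mm of board travel.
- board_grip (a point): Point to grip the board's handle, on its centre line, 45 mm above the board's underside; axes as the board. Grip across the 26 mm (fingers along x), firmly (40 to 60 N). The handle is sprung: it sinks towards the plate by 1 mm per 4 N, at most 8 mm. Touch down slowly, press with about 2 to 6 N and follow any lift: over 12 N on a rod chips it.
- mat: Thin cork mat, fixed, 180 mm (x) by 140 mm (y), 4 mm thick, on which the board lies; left or right of the slab. Origin at the centre of its underside, on the table.
- reject_in (a point): Open grey plastic reject box, fixed, outer size 190 mm (x) by 170 mm (y) by 50 mm high, walls and floor 5 mm thick, empty; on the other side of the slab from the mat. This point is the centre of its inner floor, 5 mm above the table; z up.
Not all that is in view belongs to the job. Of the things shaped like the board, the wooden one is meant.

How it is judged:
On the way, in this order (a step that is already met when the one before it is completed fails the run):
1. one of the rods has been rolled half a turn under the board (((angle between rod_a_c's own z axis and vertical above 2.4 rad and contact force between board and rod_a above 0.5 N) or (angle between rod_b_c's own z axis and vertical above 2.4 rad and contact force between board and rod_b above 0.5 N))), for 0.1 s.
2. the other rod too has been rolled half a turn under the board, the first lying where it was rolled to ((((angle between rod_a_c's own z axis and vertical above 2.4 rad and contact force between board and rod_a above 0.5 N) and distance of rod_b_c from where it was at the start of the episode above 0.025 m) or ((angle between rod_b_c's own z axis and vertical above 2.4 rad and contact force between board and rod_b above 0.5 N) and distance of rod_a_c from where it was at the start of the episode above 0.025 m))), for 0.1 s.
At the end, for the whole second after the job is handed in: Warped rod lies within the reject box (centre below 14.7 mm over its floor, as its flat side allows); true rod lies on the slab (centre 14.7 to 19 mm over its top, being round); board flat on its mat, centres within 50 mm; all three released and still (below 0.03 m/s) (((x of rod_a_c in the frame of reject_in between -0.09 and 0.09 m and y of rod_a_c in the frame of reject_in between -0.08 and 0.08 m and z of rod_a_c in the frame of reject_in below 0.0147 m and x of rod_b_c in the frame of slab_top between -0.115 and 0.115 m and y of rod_b_c in the frame of slab_top between -0.15 and 0.15 m and z of rod_b_c in the frame of slab_top between 0.0147 and 0.019 m) or (x of rod_b_c in the frame of reject_in between -0.09 and 0.09 m and y of rod_b_c in the frame of reject_in between -0.08 and 0.08 m and z of rod_b_c in the frame of reject_in below 0.0147 m and x of rod_a_c in the frame of slab_top between -0.115 and 0.115 m and y of rod_a_c in the frame of slab_top between -0.15 and 0.15 m and z of rod_a_c in the frame of slab_top between 0.0147 and 0.019 m)) and horizontal distance between board and mat below 0.05 m and height (world z) of board below 0.008 m and angle between board's own z axis and vertical below 0.06 rad and linear speed of each of rod_a, rod_b, board below 0.03 m/s); the robot touches nothing.
It fails at once if a rod is pressed with more than 12 N by the board (contact force between board and rod_a above 12 N or contact force between board and rod_b above 12 N).
It fails at once if a rod is dropped or thrown (faster than 1.2 m/s) (linear speed of any of rod_a, rod_b above 1.2 m/s).
It fails at once if a bystander is moved by more than 30 mm (distance of any of tile, bowl, saucer, mug, medium, brush, ornament from where it was at the start of the episode above 0.03 m).
It also fails if it takes over 72 s, if anything falls off the work surface, if the arm or the gripper's body presses on something with over 40 N, if the wrist force passes 120 N, or if a joint passes its speed limit or range.

## Working session

There is one attempt and no reset: what is moved stays moved. The work goes in short steps, Python scripts to look and compute and a tool call to move; the robot and the scene stay as the last step left them, time stands still between calls to the robot, and variables do not carry over. Pictures are saved under pics/ and viewed, at most 10 in all, crops included, and the job is handed in when it is done.

Besides the shell and the picture viewer there is one more tool, called after ">>>" by a JSON object that holds its "fn" and its "kwargs". move_arm: Moves the arm, as the interface text tells. Its arguments: {"type":"object","properties":{"moves":{"type":"array","items":{"type":"array","items":{"type":"array","items":{"type":"number"}}}}},"required":["moves"]}

```bash
mkdir -p pics; cat > h.py <<'E'
import numpy as np, cv2
from plant import r
def snap(n,f=None):
    s=r.snapshot(n)
    if f: cv2.imwrite('pics/'+f,cv2.cvtColor(s['pixels'],cv2.COLOR_RGB2BGR))
    return s
def K(s):
    f=192/np.tan(np.radians(s['fov_y'])/2)
    return np.array([[f,0,s['cx']],[0,f,s['cy']],[0,0,1.]])
def rot(s):
    R=np.array(s['rotation'],float)
    if R.size==4:
        from scipy.spatial.transform import Rotation as Q
        return Q.from_quat(R).as_matrix()
    return R.reshape(3,3)
def cast(s,uv,z):
    uv=np.array(uv,float).reshape(-1,1,2)
    # forward model: d = u*(1+k1 r^2), same as OpenCV
    n=cv2.undistortPointsIter(uv,K(s),np.array([s['k1'],0,0,0.]),None,None,(3,100,1e-10)).reshape(-1,2)
    d=np.c_[n[:,0],-n[:,1],-np.ones(len(n))]@rot(s).T
    o=np.array(s['xyz'],float)
    return o+d*((z-o[2])/d[:,2])[:,None]
E
python3 - <<'E'
from h import *
a=snap('scene','s0.png');b=snap('top','t0.png')
for s in(a,b): print({k:v for k,v in s.items() if k!='pixels'})
print(r.get_obs())
E
```

```text
{'fov_y': 52.32681576529943, 'cx': 265.9668131623064, 'cy': 186.0739895266839, 'k1': -0.06676097882555075, 'xyz': array([1.22659893, 0.52614871, 0.69731038]), 'rotation': array([0.23560208, 0.39646782, 0.76866467, 0.44323757])}
{'fov_y': 53.24975084231143, 'cx': 256.66387327326544, 'cy': 189.91049841406135, 'k1': 0.03493889966631527, 'xyz': array([0.29916109, 0.07656908, 1.11017496]), 'rotation': array([-0.0417165 ,  0.03805622,  0.71219512, -0.69970678])}
{'clock': 0.1, 'q': array([-1.27202852e+00,  8.73747005e-02,  1.75227467e-01,  1.65979087e+00,
       -1.95817216e-05,  1.57078799e+00]), 'dq': array([ 0.00196684, -0.00125203,  0.00106203,  0.00034308, -0.00085255,
        0.00112615]), 'effort': array([-1.86926850e-04, -5.21559405e+01,  4.65654552e+01,  1.59873313e-02,
        7.33023796e-06, -1.25188623e-05]), 'ee_pos': array([ 0.1618307 , -0.52546492,  0.24767788]), 'tcp_rot': array([ 9.88862176e-01,  1.48833031e-01, -9.46438444e-05, -5.63071418e-04]), 'contact_force': array([ 0.87325382,  0.03446744, -1.02490223]), 'ft_torque': array([-0.01338368,  0.02940029,  0.02205109]), 'finger_force': 0.0, 'opening': 0.08538648988766784}
```

View pics/t0.png

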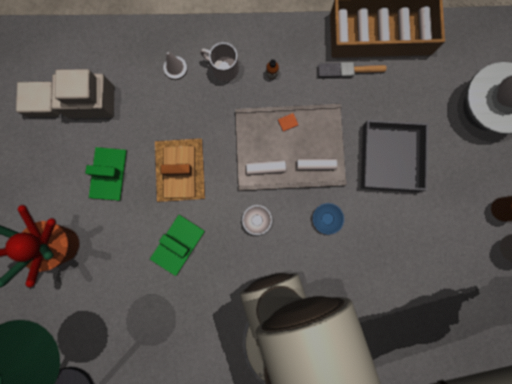

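View pics/s0.png

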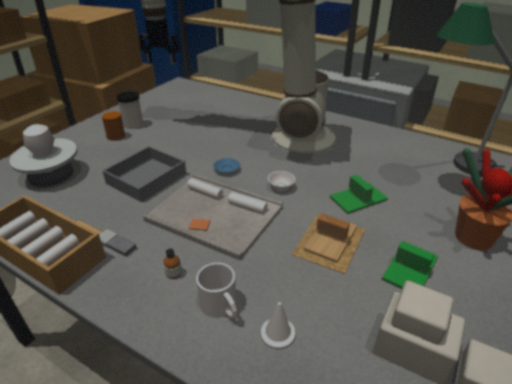

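The top view has the slab centred near (290,148), with rods at (266,168) and (317,165) and the tile at (289,122). The wooden board is on its mat at (180,170) and the reject box is at (394,157). The bowl at (257,220) and saucer at (327,218) stand in front of the slab. The green boards are decoys.

```bash
cat > m.py <<'E'
from h import *
def blob(s,mask,box,z):
    x0,y0,x1,y1=box; m=np.zeros(mask.shape,np.uint8); m[y0:y1,x0:x1]=mask[y0:y1,x0:x1]
    c=max(cv2.findContours(m,cv2.RETR_EXTERNAL,cv2.CHAIN_APPROX_NONE)[0],key=cv2.contourArea)
    P=cast(s,c.reshape(-1,2),z)[:,:2]
    rc=cv2.minAreaRect((P*1000).astype(np.float32))
    bx=cv2.boxPoints(rc); e=[bx[1]-bx[0],bx[2]-bx[1]]
    l=max(e,key=np.linalg.norm); a=np.degrees(np.arctan2(l[1],l[0]))%180
    return np.round(rc[0],1),np.round(sorted(rc[1]),1),round(a,1)
def rods(s,boxes):
    g=cv2.cvtColor(s['pixels'],cv2.COLOR_RGB2GRAY)
    return [blob(s,((g>150)*255).astype(np.uint8),b,.030) for b in boxes]
E
python3 - <<'E'
from m import *
s=snap('top'); p=s['pixels']; hsv=cv2.cvtColor(p,cv2.COLOR_RGB2HSV); g=cv2.cvtColor(p,cv2.COLOR_RGB2GRAY)
for n,u in dict(slab=(260,135),mat=(159,170),plate=(180,152),handle=(176,170),rod=(266,168),boxfl=(395,157),boxrim=(364,150),table=(220,170),lip=(290,109)).items(): print(n,p[u[1],u[0]],hsv[u[1],u[0]])
U=lambda m:(m*255).astype(np.uint8)
print('rods',rods(s,[(240,150,292,185),(292,150,345,180)]))
print('slab',blob(s,U((g>87)),(225,95,355,200),.018))
w=(hsv[...,1]>90)&(hsv[...,0]<25)
print('mat',blob(s,U(w),(145,130,212,212),.004))
pl=w&(p[...,0]>150)
print('plate',blob(s,U(pl),(145,130,212,212),.016))
h=w&(hsv[...,0]<12)
print('handle',blob(s,U(h),(145,130,212,212),.068))
print('box',blob(s,U(g<45),(355,112,435,200),.05))
print('tile',blob(s,U((hsv[...,1]>130)),(270,110,305,140),.022))
print('bowl',blob(s,U(g>100),(235,200,280,240),.03),'saucer',blob(s,U((hsv[...,0]>90)&(hsv[...,1]>100)),(305,195,350,240),.02))
E
```

```text
slab [119 109 103] [ 11  34 119]
mat [136  99  58] [ 16 146 136]
plate [172 128  79] [ 16 138 172]
handle [124  71  36] [ 12 181 124]
rod [173 172 177] [126   7 177]
boxfl [97 95 97] [150   5  97]
boxrim [28 26 27] [165  18  28]
table [101  96  96] [  0  13 101]
lip [108  98  93] [ 10  35 108]
rods [(array([489.4,  53.5]), array([ 24.2, 109.3]), np.float32(93.4)), (array([495.9, -92.5]), array([ 17.4, 108.3]), np.float32(88.9))]
slab (array([548.9, -17.1]), array([307.7, 379. ]), np.float32(89.0))
mat (array([489.2, 306.4]), array([139.6, 180.4]), np.float32(2.6))
plate (array([434.5, 306.9]), array([53.8, 83.7]), np.float32(93.8))
handle (array([472.1, 285.6]), array([ 8.6, 10. ]), np.float32(26.3))
box (array([ 512.4, -312.4]), array([153.9, 175.9]), np.float32(175.5))
tile (array([620.4, -12.4]), array([38. , 48.8]), np.float32(111.1))
bowl (array([341.8,  81.7]), array([86.1, 90. ]), np.float32(4.0)) saucer (array([ 337.8, -118.2]), array([82. , 82.3]), np.float32(89.0))
```

```bash
python3 - <<'E'
from m import *
s=snap('top'); p=s['pixels']; hsv=cv2.cvtColor(p,cv2.COLOR_RGB2HSV).astype(int); g=cv2.cvtColor(p,cv2.COLOR_RGB2GRAY)
U=lambda m:cv2.morphologyEx((m*255).astype(np.uint8),cv2.MORPH_OPEN,np.ones((3,3)))
print('slab',blob(s,U((hsv[...,1]>22)&(hsv[...,2]>85)&(hsv[...,0]<25)),(225,95,355,200),.015))
h=(p[...,0].astype(int)-p[...,2]>60)&(p[...,1]<0.66*p[...,0])
print('handle',blob(s,U(h),(150,135,212,205),.066))
pl=(hsv[...,1]>90)&((p[...,0]>150)|h)
pl=cv2.morphologyEx(U(pl),cv2.MORPH_CLOSE,np.ones((9,9)))
print('plate',blob(s,pl,(145,130,212,212),.016))
print('boxin',blob(s,U((g>70)),(368,128,420,186),.005))
b=cv2.resize(p[100:210,145:435],None,fx=2.7,fy=2.7,interpolation=2);cv2.imwrite('pics/c.png',b[...,::-1])
s2=snap('scene');cv2.imwrite('pics/c2.png',cv2.resize(s2['pixels'][170:270,150:370],None,fx=3.5,fy=3.5)[...,::-1])
E
```

```text
slab (array([549.8, -16.7]), array([242. , 312.1]), np.float32(91.7))
handle (array([482.5, 305.3]), array([22.4, 77.5]), np.float32(89.0))
plate (array([484. , 311.9]), array([ 89.6, 149.6]), np.float32(0.1))
boxin (array([ 514.2, -313.4]), array([136.3, 169.1]), np.float32(177.2))
```

View pics/c.png

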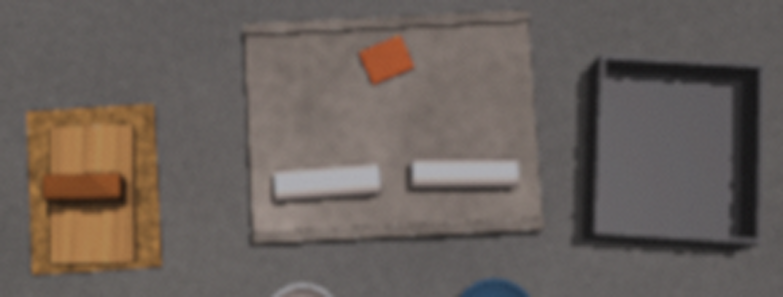

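Slab centre is about (550,-17) mm. The rods are at (489,53) and (495,-92), the board handle at (483,307) with yaw near 0, and the box centre near (513,-313). The blob sizes match the given sizes, so I'm heading for the board.

>>> {"fn": "move_arm", "kwargs": {"moves": [[[85,321,834,-70,0,0,1.272],[85,321,834,-70,0,0,1.272],[85,321,834,-70,0,0,1.272],[85,321,834,-70,0,0,1.272],[85,321,834,-70,0,0,1.272]]]}}

```text
clock: 0.75
ee_pos: [0.2515, -0.2912, 0.2285]
tcp_rot: [0.864, 0.503, 0.0, 0.0]
contact_force: [0.6, -0.5, 0.6]
opening: 0.085
finger_force: 0.0
```

>>> {"fn": "move_arm", "kwargs": {"moves": [[[85,231,599,-60,0,0,0.51],[85,231,599,-60,0,0,0.51],[85,231,599,-60,0,0,0.51],[85,231,599,-60,0,0,0.51],[85,231,599,-60,0,0,0.51]]]}}

```text
clock: 1.25
ee_pos: [0.3411, -0.0588, 0.2056]
tcp_rot: [0.711, 0.704, 0.0, 0.001]
contact_force: [1.3, -1.0, 0.2]
opening: 0.0851
finger_force: 0.0
```

>>> {"fn": "move_arm", "kwargs": {"moves": [[[85,143,365,-45,0,0,0],[85,143,365,-45,0,0,0],[85,143,365,-45,0,0,0],[85,143,365,-45,0,0,0],[85,143,365,-45,0,0,0]]]}}

```text
clock: 1.75
ee_pos: [0.4318, 0.1728, 0.1768]
tcp_rot: [0.711, 0.703, 0.0, 0.0]
contact_force: [1.4, -1.3, 1.7]
opening: 0.0852
finger_force: 0.0
```

>>> {"fn": "move_arm", "kwargs": {"moves": [[[70,51,134,-60,0,0,0],[70,51,134,-60,0,0,0],[70,51,134,-60,0,0,0],[70,51,134,-60,0,0,0],[70,51,134,-60,0,0,0]]]}}

```text
clock: 2.25
ee_pos: [0.482, 0.3051, 0.1154]
tcp_rot: [0.711, 0.703, -0.001, -0.0]
contact_force: [-0.3, -0.3, 1.0]
opening: 0.0701
finger_force: 0.0
```

```bash
python3 - <<'E'
from h import *
s=snap('scene');print(r.get_obs()['ee_pos']);cv2.imwrite('pics/g1.png',cv2.resize(s['pixels'][120:300,240:460],None,fx=3,fy=3)[...,::-1])
E
```

```text
[0.48222389 0.30430576 0.11664333]
```

View pics/g1.png

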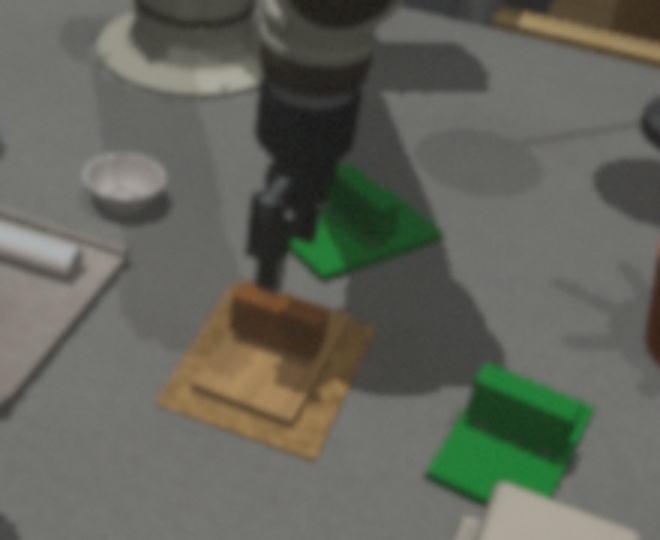

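The fingers are at crop (270,280), by the handle's top (232–325, 290–355). I'll project the TCP and handle to check.

```bash
cat >> h.py <<'E'
def proj(s,P):
    c=(np.atleast_2d(P)-np.array(s['xyz']))@rot(s); c=c*[1,-1,-1]
    return cv2.projectPoints(c.astype(float),np.zeros(3),np.zeros(3),K(s),np.array([s['k1'],0,0,0.]))[0].reshape(-1,2)
E
python3 - <<'E'
from h import *
s=snap('scene')
P=[[.482,.304,.099],[.495,.348,.068],[.495,.268,.068],[.469,.268,.068],[.469,.348,.068],[.483+.035,.304,.10],[.483-.035,.304,.10]]
print(((proj(s,P)-[240,120])*3).round())
E
```

```text
[[284. 267.]
 [324. 322.]
 [234. 290.]
 [247. 274.]
 [335. 304.]
 [268. 290.]
 [299. 244.]]
```

Projection and picture agree within 1 mm. Descending to grip.

>>> {"fn": "move_arm", "kwargs": {"moves": [[[70,1,3,-45,0,0,0],[70,1,3,-68,0,0,0],[70,1,3,-68,0,0,0],[10,1,3,-68,0,0,0],[10,1,3,-68,0,0,0]]]}}

```text
clock: 2.85
ee_pos: [0.4846, 0.3075, 0.0516]
tcp_rot: [0.712, 0.703, 0.002, 0.0]
contact_force: [-0.2, 0.2, 0.1]
opening: 0.0419
finger_force: 0.0
```

>>> {"fn": "move_arm", "kwargs": {"moves": [[[10,0,0,0,0,0,0],[10,0,0,0,0,0,0],[10,0,0,0,0,0,0],[10,0,0,0,0,0,0]]]}}

```text
clock: 3.25
ee_pos: [0.4843, 0.3078, 0.0501]
tcp_rot: [0.711, 0.703, 0.001, 0.0]
contact_force: [2.0, -0.8, 6.5]
opening: 0.0252
finger_force: 61.4
```

>>> {"fn": "move_arm", "kwargs": {"moves": [[[10,0,0,40,0,0,0],[10,0,0,80,0,0,0],[10,0,-50,85,0,0,0],[10,-5,-100,85,0,0,0],[10,-8,-150,85,0,0,0]]]}}

```text
clock: 3.75
ee_pos: [0.475, 0.1568, 0.1338]
tcp_rot: [0.711, 0.703, -0.0, -0.0]
contact_force: [1.0, -0.3, -3.5]
opening: 0.0254
finger_force: 63.1
```

>>> {"fn": "move_arm", "kwargs": {"moves": [[[10,-4,-50,0,0,0,0.02],[10,-8,-95,-10,0,0,0.04],[10,-9,-105,-30,0,0,0.04],[10,-9,-105,-30,0,0,0.04],[10,-9,-105,-30,0,0,0.04]]]}}

```text
clock: 4.25
ee_pos: [0.4663, 0.0532, 0.1039]
tcp_rot: [0.697, 0.717, -0.0, -0.0]
contact_force: [0.5, 0.2, -2.1]
opening: 0.0252
finger_force: 63.0
```

```bash
python3 - <<'E'
from m import *
o=r.get_obs();print(o['ee_pos'],o['contact_force'],o['ft_torque'])
s=snap('scene');cv2.imwrite('pics/g2.png',cv2.resize(s['pixels'][130:270,130:330],None,fx=3.5,fy=3.5)[...,::-1])
E
```

```text
[0.46634044 0.05324127 0.10390224] [ 0.4787481   0.16360567 -2.14910518] [ 0.06418561  0.02959991 -0.00471885]
```

View pics/g2.png

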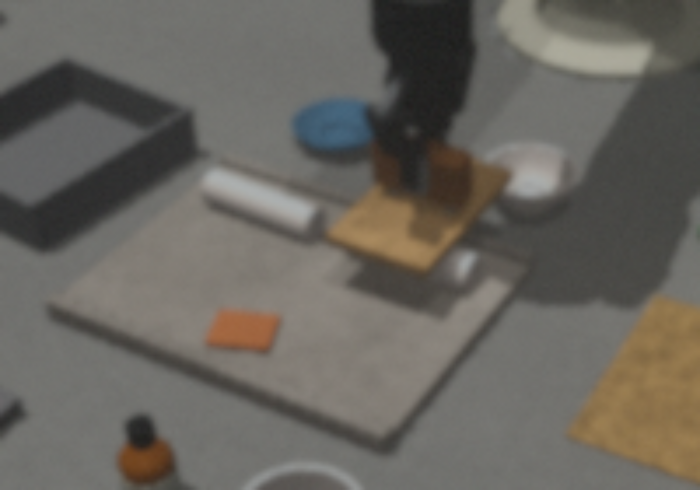

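The board is held level over the left rod: its far edge is at crop (330–430, 235–270), and the rod end shows at (465,265). Touching down slowly.

>>> {"fn": "move_arm", "kwargs": {"moves": [[[10,0,0,-6,0,0,0],[10,0,0,-9,0,0,0],[10,0,0,-10,0,0,0],[10,0,0,-10,0,0,0]]]}}

```text
clock: 4.7
ee_pos: [0.4665, 0.0534, 0.0938]
tcp_rot: [0.697, 0.717, -0.0, -0.0]
contact_force: [-0.8, 0.0, -1.4]
opening: 0.0252
finger_force: 63.0
```

>>> {"fn": "move_arm", "kwargs": {"moves": [[[10,0,0,-0.5,0,0,0],[10,0,0,-1,0,0,0],[10,0,0,-1,0,0,0]]]}}

```text
clock: 5.0
ee_pos: [0.4666, 0.0531, 0.093]
tcp_rot: [0.697, 0.717, 0.0, 0.0]
contact_force: [-0.4, -0.3, -2.1]
opening: 0.0252
finger_force: 63.0
```

>>> {"fn": "move_arm", "kwargs": {"moves": [[[10,0,0,-0.5,0,0,0],[10,0,0,-1,0,0,0],[10,0,0,-1,0,0,0]]]}}

```text
clock: 5.3
ee_pos: [0.4666, 0.053, 0.0919]
tcp_rot: [0.697, 0.717, -0.0, -0.0]
contact_force: [0.8, 0.6, -1.8]
opening: 0.0255
finger_force: 63.0
```

>>> {"fn": "move_arm", "kwargs": {"moves": [[[10,0,0,-0.5,0,0,0],[10,0,0,-1,0,0,0],[10,0,0,-1,0,0,0]]]}}

```text
clock: 5.6
ee_pos: [0.4668, 0.053, 0.0912]
tcp_rot: [0.697, 0.717, 0.0, 0.0]
contact_force: [-0.2, 0.2, 0.2]
opening: 0.0255
finger_force: 63.5
```

>>> {"fn": "move_arm", "kwargs": {"moves": [[[10,0,0,-0.5,0,0,0],[10,0,0,-0.5,0,0,0],[10,0,0,-0.5,0,0,0]]]}}

```text
clock: 5.9
ee_pos: [0.4668, 0.053, 0.0907]
tcp_rot: [0.697, 0.717, 0.0, 0.0]
contact_force: [-1.5, -1.0, 3.0]
opening: 0.0254
finger_force: 63.8
```

>>> {"fn": "move_arm", "kwargs": {"moves": [[[10,5,0.2,0,0,0,0],[10,10,0.4,0,0,0,0],[10,14,0.6,0,0,0,0],[10,14,0.6,0,0,0,0]]]}}

```text
clock: 6.3
ee_pos: [0.4819, 0.0538, 0.0914]
tcp_rot: [0.697, 0.717, 0.001, 0.001]
contact_force: [-1.1, -0.1, 8.0]
opening: 0.0253
finger_force: 64.6
```

>>> {"fn": "move_arm", "kwargs": {"moves": [[[10,0,0,1.8,0,0,0],[10,0,0,1.8,0,0,0]]]}}

```text
clock: 6.5
ee_pos: [0.4812, 0.0538, 0.0926]
tcp_rot: [0.697, 0.717, 0.0, 0.0]
contact_force: [-0.7, 0.5, 3.7]
opening: 0.0253
finger_force: 63.9
```

Board lift is about 1.9 mm after 14 mm of travel, so the left rod looks warped. Continuing and following the lift.

>>> {"fn": "move_arm", "kwargs": {"moves": [[[10,4,0.2,0.6,0,0,0],[10,8,0.3,1.2,0,0,0],[10,8,0.3,1.2,0,0,0]]]}}

```text
clock: 6.8
ee_pos: [0.4893, 0.0542, 0.0935]
tcp_rot: [0.697, 0.717, 0.0, -0.0]
contact_force: [-1.5, 1.9, 3.6]
opening: 0.025
finger_force: 63.8
```

>>> {"fn": "move_arm", "kwargs": {"moves": [[[10,4,0.2,0.4,0,0,0],[10,8,0.3,0.7,0,0,0],[10,8,0.3,0.7,0,0,0]]]}}

```text
clock: 7.1
ee_pos: [0.4972, 0.0545, 0.0942]
tcp_rot: [0.697, 0.717, 0.0, -0.0]
contact_force: [-0.1, 2.9, 4.1]
opening: 0.0253
finger_force: 63.8
```

>>> {"fn": "move_arm", "kwargs": {"moves": [[[10,4,0.2,0.5,0,0,0],[10,8,0.3,0.8,0,0,0],[10,8,0.3,0.8,0,0,0]]]}}

```text
clock: 7.4
ee_pos: [0.5051, 0.0546, 0.0949]
tcp_rot: [0.697, 0.717, 0.0, 0.0]
contact_force: [0.3, 4.5, 2.1]
opening: 0.0252
finger_force: 63.7
```

>>> {"fn": "move_arm", "kwargs": {"moves": [[[10,4,0.2,0.1,0,0,0],[10,8,0.3,0.2,0,0,0],[10,8,0.3,0.2,0,0,0]]]}}

```text
clock: 7.7
ee_pos: [0.5131, 0.0549, 0.0951]
tcp_rot: [0.697, 0.717, 0.0, 0.0]
contact_force: [1.1, 3.8, 3.0]
opening: 0.0249
finger_force: 63.7
```

>>> {"fn": "move_arm", "kwargs": {"moves": [[[10,5,0.7,-0.1,0,0,0],[10,10,1.4,-0.4,0,0,0],[10,10,1.4,-0.4,0,0,0]]]}}

```text
clock: 8.0
ee_pos: [0.5234, 0.0558, 0.0948]
tcp_rot: [0.697, 0.717, -0.0, 0.001]
contact_force: [0.4, -2.3, 2.2]
opening: 0.0252
finger_force: 63.9
```

>>> {"fn": "move_arm", "kwargs": {"moves": [[[10,5,0.4,-0.4,0,0,0],[10,10,0.8,-0.9,0,0,0],[10,10,0.8,-0.9,0,0,0]]]}}

```text
clock: 8.3
ee_pos: [0.5336, 0.0566, 0.094]
tcp_rot: [0.697, 0.717, -0.0, 0.001]
contact_force: [0.7, -6.1, 5.1]
opening: 0.025
finger_force: 64.0
```

>>> {"fn": "move_arm", "kwargs": {"moves": [[[10,5,-0.4,-0.4,0,0,0],[10,10,-0.8,-0.8,0,0,0],[10,10,-0.8,-0.8,0,0,0]]]}}

```text
clock: 8.6
ee_pos: [0.5435, 0.0567, 0.0931]
tcp_rot: [0.697, 0.717, 0.001, -0.0]
contact_force: [1.2, 1.2, 5.2]
opening: 0.0248
finger_force: 64.1
```

>>> {"fn": "move_arm", "kwargs": {"moves": [[[10,5,0.2,-0.5,0,0,0],[10,10,0.4,-1.0,0,0,0],[10,10,0.4,-1.0,0,0,0]]]}}

```text
clock: 8.9
ee_pos: [0.5533, 0.0571, 0.092]
tcp_rot: [0.697, 0.717, 0.0, -0.0]
contact_force: [0.2, 4.5, 4.9]
opening: 0.0251
finger_force: 64.0
```

>>> {"fn": "move_arm", "kwargs": {"moves": [[[10,5,0.6,-0.3,0,0,0],[10,10,1.0,-0.6,0,0,0],[10,10,1.0,-0.6,0,0,0],[10,10,1.0,-0.6,0,0,0]]]}}

```text
clock: 9.3
ee_pos: [0.5626, 0.0577, 0.0912]
tcp_rot: [0.697, 0.717, -0.0, -0.0]
contact_force: [0.7, 2.4, 1.2]
opening: 0.0254
finger_force: 63.7
```

>>> {"fn": "move_arm", "kwargs": {"moves": [[[10,2,0,0,0,0,0],[10,2,0,0,0,0,0],[10,2,0,5,0,0,0],[10,2,0,25,0,0,0],[10,2,0,35,0,0,0]]]}}

```text
clock: 9.8
ee_pos: [0.5646, 0.0573, 0.1275]
tcp_rot: [0.697, 0.717, -0.0, 0.0]
contact_force: [-0.5, 0.3, -2.1]
opening: 0.025
finger_force: 63.1
```

```bash
python3 - <<'E'
from h import *
o=r.get_obs();print(o['ee_pos'],o['contact_force'])
s=snap('scene');cv2.imwrite('pics/g3.png',cv2.resize(s['pixels'][130:270,130:330],None,fx=3.5,fy=3.5)[...,::-1])
E
```

```text
[0.56457319 0.05728247 0.12754288] [-0.4552989   0.33005407 -2.05012469]
```

View pics/g3.png

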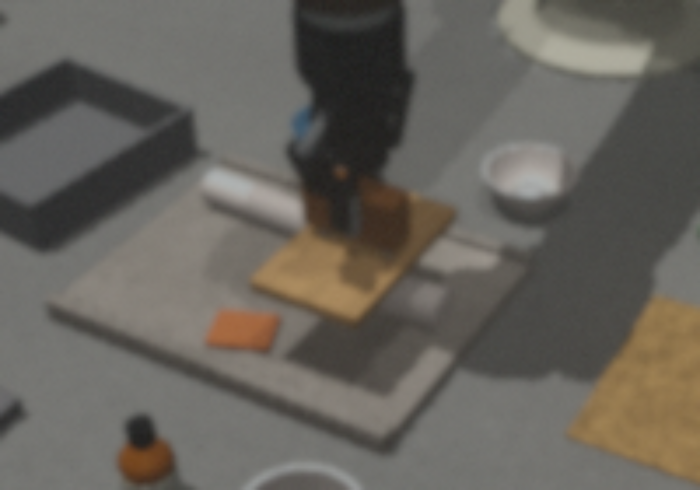

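The left rod has rolled forward; its end now shows at crop (430,298). On to the right rod.

>>> {"fn": "move_arm", "kwargs": {"moves": [[[10,-28,-40,0,0,0,-0.02],[10,-56,-85,0,0,0,-0.04],[10,-80,-125,-10,0,0,-0.045],[10,-94,-149,-32,0,0,-0.045],[10,-94,-149,-32,0,0,-0.045]]]}}

```text
clock: 10.35
ee_pos: [0.4679, -0.0943, 0.0924]
tcp_rot: [0.715, 0.7, -0.002, -0.0]
contact_force: [0.3, -1.6, 1.7]
opening: 0.0253
finger_force: 63.4
```

>>> {"fn": "move_arm", "kwargs": {"moves": [[[10,0,0,-0.5,0,0,0],[10,0,0,-1.0,0,0,0],[10,0,0,-1.5,0,0,0],[10,0,0,-1.5,0,0,0]]]}}

```text
clock: 10.75
ee_pos: [0.4709, -0.0908, 0.0929]
tcp_rot: [0.713, 0.701, -0.0, -0.0]
contact_force: [0.3, -0.0, -3.0]
opening: 0.0247
finger_force: 63.1
```

>>> {"fn": "move_arm", "kwargs": {"moves": [[[10,0,0,-0.5,0,0,0],[10,0,0,-1.0,0,0,0],[10,0,0,-1.0,0,0,0]]]}}

```text
clock: 11.05
ee_pos: [0.4709, -0.091, 0.0923]
tcp_rot: [0.713, 0.701, 0.0, 0.0]
contact_force: [0.4, 3.4, 2.0]
opening: 0.0256
finger_force: 63.5
```

>>> {"fn": "move_arm", "kwargs": {"moves": [[[10,0,0,-0.4,0,0,0],[10,0,0,-0.8,0,0,0],[10,0,0,-0.8,0,0,0]]]}}

```text
clock: 11.35
ee_pos: [0.4709, -0.0911, 0.0915]
tcp_rot: [0.713, 0.701, 0.0, 0.0]
contact_force: [0.9, 4.0, 3.7]
opening: 0.0252
finger_force: 64.0
```

>>> {"fn": "move_arm", "kwargs": {"moves": [[[10,4,0,0.2,0,0,0],[10,8,0,0.4,0,0,0],[10,8,0,0.4,0,0,0]]]}}

```text
clock: 11.65
ee_pos: [0.4793, -0.0913, 0.0916]
tcp_rot: [0.713, 0.701, 0.0, 0.0]
contact_force: [-0.9, 4.0, 3.5]
opening: 0.0254
finger_force: 63.9
```

>>> {"fn": "move_arm", "kwargs": {"moves": [[[10,4,0,0,0,0,0],[10,8,0,0,0,0,0],[10,8,0,0,0,0,0]]]}}

```text
clock: 11.95
ee_pos: [0.4872, -0.0914, 0.0916]
tcp_rot: [0.713, 0.701, 0.0, 0.0]
contact_force: [0.4, 3.2, 3.4]
opening: 0.0253
finger_force: 64.0
```

No lift here. Continuing.

>>> {"fn": "move_arm", "kwargs": {"moves": [[[10,5,0,0,0,0,0],[10,10,0,0,0,0,0],[10,15,0.2,0,0,0,0],[10,20,0.2,0,0,0,0],[10,20,0.2,0,0,0,0]]]}}

```text
clock: 12.45
ee_pos: [0.5073, -0.0915, 0.0916]
tcp_rot: [0.713, 0.701, -0.0, 0.0]
contact_force: [-0.1, -0.7, 3.6]
opening: 0.025
finger_force: 64.0
```

>>> {"fn": "move_arm", "kwargs": {"moves": [[[10,6,0,0,0,0,0],[10,12,0,0,0,0,0],[10,18,0,0,0,0,0],[10,24,0,0,0,0,0],[10,24,0,0,0,0,0]]]}}

```text
clock: 12.95
ee_pos: [0.5315, -0.0915, 0.0916]
tcp_rot: [0.713, 0.701, -0.0, 0.0]
contact_force: [0.3, -3.9, 4.3]
opening: 0.0253
finger_force: 64.0
```

>>> {"fn": "move_arm", "kwargs": {"moves": [[[10,6,0,0,0,0,0],[10,12,0,0,0,0,0],[10,18,0,0,0,0,0],[10,24,0,0,0,0,0],[10,24,0,0,0,0,0]]]}}

```text
clock: 13.45
ee_pos: [0.5554, -0.0912, 0.0915]
tcp_rot: [0.713, 0.701, 0.0, 0.0]
contact_force: [-0.5, -4.2, 4.2]
opening: 0.0254
finger_force: 64.0
```

>>> {"fn": "move_arm", "kwargs": {"moves": [[[10,5,0,0,0,0,0],[10,10,0,0,0,0,0],[10,12,0,0,0,0,0],[10,12,0,0,0,0,0],[10,12,0,0,0,0,0]]]}}

```text
clock: 13.95
ee_pos: [0.5666, -0.0911, 0.0916]
tcp_rot: [0.713, 0.701, -0.0, -0.0]
contact_force: [0.4, -4.6, 3.9]
opening: 0.0251
finger_force: 64.0
```

Right rod rolled 96 mm of board travel with no lift, so it is true. Returning the board.

>>> {"fn": "move_arm", "kwargs": {"moves": [[[10,0,0,3,0,0,0],[10,0,0,20,0,0,0],[10,0,0,50,0,0,0],[10,-9,45,55,0,0,0],[10,-18,90,55,0,0,0]]]}}

```text
clock: 14.45
ee_pos: [0.5484, -0.0003, 0.1473]
tcp_rot: [0.714, 0.7, 0.001, -0.0]
contact_force: [0.7, 0.7, -1.9]
opening: 0.0252
finger_force: 63.2
```

>>> {"fn": "move_arm", "kwargs": {"moves": [[[10,-10,45,0,0,0,0],[10,-20,90,0,0,0,0],[10,-30,135,0,0,0,0],[10,-40,180,0,0,0,0],[10,-50,225,0,0,0,0]]]}}

```text
clock: 14.95
ee_pos: [0.497, 0.226, 0.146]
tcp_rot: [0.713, 0.701, -0.0, -0.001]
contact_force: [1.2, -0.4, -2.7]
opening: 0.0253
finger_force: 63.1
```

>>> {"fn": "move_arm", "kwargs": {"moves": [[[10,-12,45,-10,0,0,0],[10,-12,82,-40,0,0,0],[10,-12,82,-75,0,0,0],[10,-12,82,-85,0,0,0],[10,-12,82,-85,0,0,0]]]}}

```text
clock: 15.45
ee_pos: [0.485, 0.3051, 0.0597]
tcp_rot: [0.713, 0.701, -0.002, -0.001]
contact_force: [-0.0, -0.2, -1.3]
opening: 0.025
finger_force: 63.0
```

>>> {"fn": "move_arm", "kwargs": {"moves": [[[10,0,0,-5,0,0,0],[10,0,0,-7.5,0,0,0],[10,0,0,-9,0,0,0],[10,0,0,-9.5,0,0,0],[10,0,0,-9.5,0,0,0]]]}}

```text
clock: 15.95
ee_pos: [0.4869, 0.3058, 0.0525]
tcp_rot: [0.713, 0.701, 0.0, 0.0]
contact_force: [0.5, -0.4, -2.0]
opening: 0.0253
finger_force: 63.0
```

>>> {"fn": "move_arm", "kwargs": {"moves": [[[10,0,0,-1,0,0,0],[10,0,0,-2,0,0,0],[10,0,0,-2.2,0,0,0],[10,0,0,-2.2,0,0,0]]]}}

```text
clock: 16.35
ee_pos: [0.4869, 0.3059, 0.0505]
tcp_rot: [0.713, 0.701, 0.0, 0.0]
contact_force: [-0.5, -2.1, 4.8]
opening: 0.025
finger_force: 63.8
```

>>> {"fn": "move_arm", "kwargs": {"moves": [[[70,0,0,0,0,0,0],[70,0,0,0,0,0,0],[70,0,0,0,0,0,0],[70,0,0,40,0,0,0],[70,0,0,85,0,0,0]]]}}

```text
clock: 16.85
ee_pos: [0.4855, 0.3053, 0.1339]
tcp_rot: [0.713, 0.701, -0.002, -0.001]
contact_force: [0.9, 0.7, 0.4]
opening: 0.0701
finger_force: 0.0
```

>>> {"fn": "move_arm", "kwargs": {"moves": [[[70,7,-45,5,0,0,0.01],[70,15,-90,5,0,0,0.02],[70,22,-120,5,0,0,0.02],[70,22,-120,5,0,0,0.03]]]}}

```text
clock: 17.25
ee_pos: [0.5092, 0.1829, 0.1401]
tcp_rot: [0.704, 0.711, -0.0, 0.0]
contact_force: [-0.4, 1.8, -0.5]
opening: 0.07
finger_force: 0.0
```

```bash
python3 - <<'E'
from m import *
o=r.get_obs();print(o['ee_pos'],o['tcp_rot'],o['opening'])
s=snap('top','t5.png')
print(rods(s,[(235,120,292,168),(292,120,348,168)]))
p=s['pixels'];hsv=cv2.cvtColor(p,cv2.COLOR_RGB2HSV)
cv2.imwrite('pics/c5.png',cv2.resize(p[100:210,145:435],None,fx=2.7,fy=2.7,interpolation=2)[...,::-1])
E
```

```text
[0.50922334 0.18291273 0.14005702] [ 7.03660347e-01  7.10536427e-01 -2.94745416e-05  3.16590905e-04] 0.06997100843630367
[(array([539.5,  56.4]), array([ 17.3, 101.7]), np.float32(93.1)), (array([545.3, -92.7]), array([ 11.7, 100.3]), np.float32(88.9))]
```

View pics/c5.png

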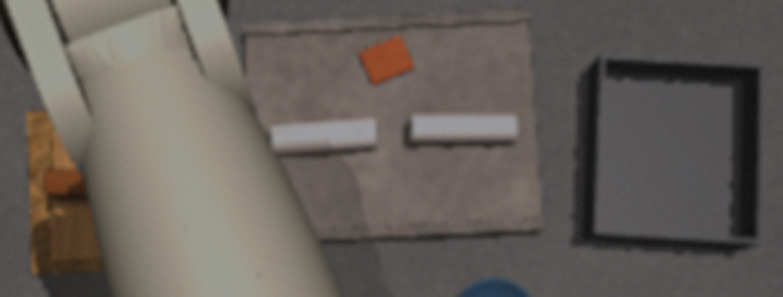

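Rod A lies at about (538,56) mm with yaw 3.2°, and rod B at (544,-93). Both rolled about 49 mm. Picking rod A.

>>> {"fn": "move_arm", "kwargs": {"moves": [[[70,10,-45,-10,0,0,0.02],[70,20,-90,-25,0,0,0.045],[70,28,-126,-50,0,0,0.045],[70,28,-126,-60,0,0,0.045],[70,28,-126,-60,0,0,0.045]]]}}

```text
clock: 17.8
ee_pos: [0.5357, 0.06, 0.078]
tcp_rot: [0.687, 0.727, -0.001, -0.001]
contact_force: [0.4, -0.0, 1.1]
opening: 0.0698
finger_force: 0.0
```

>>> {"fn": "move_arm", "kwargs": {"moves": [[[70,0,0,-25,0,0,0],[70,0,0,-40,0,0,0],[70,0,0,-43,0,0,0],[70,0,0,-43,0,0,0],[70,0,0,-43,0,0,0]]]}}

```text
clock: 18.3
ee_pos: [0.537, 0.0604, 0.0379]
tcp_rot: [0.686, 0.728, 0.0, 0.0]
contact_force: [-1.1, -0.3, 0.5]
opening: 0.0701
finger_force: 0.0
```

>>> {"fn": "move_arm", "kwargs": {"moves": [[[70,1,-4,-1.5,0,0,0],[45,1,-4,-1.5,0,0,0],[20,1,-4,-1.5,0,0,0],[20,1,-4,-1.5,0,0,0],[20,1,-4,-1.5,0,0,0]]]}}

```text
clock: 18.8
ee_pos: [0.5379, 0.0557, 0.036]
tcp_rot: [0.686, 0.727, 0.0, 0.0]
contact_force: [-0.8, -0.3, 5.2]
opening: 0.0316
finger_force: 59.5
```

>>> {"fn": "move_arm", "kwargs": {"moves": [[[20,0,0,0,0,0,0],[20,0,0,0,0,0,0],[20,0,0,0,0,0,0]]]}}

```text
clock: 19.1
ee_pos: [0.5379, 0.0558, 0.036]
tcp_rot: [0.686, 0.727, 0.0, 0.0]
contact_force: [-1.4, -1.1, 5.7]
opening: 0.0315
finger_force: 59.6
```

Opening is about 32 mm, which agrees with a warped rod on its flat side. Carrying it to the box.

>>> {"fn": "move_arm", "kwargs": {"moves": [[[20,0,0,20,0,0,0],[20,0,0,60,0,0,0],[20,0,-15,100,0,0,0],[20,-3,-60,105,0,0,-0.02],[20,-6,-105,105,0,0,-0.04]]]}}

```text
clock: 19.6
ee_pos: [0.5323, -0.0497, 0.1421]
tcp_rot: [0.7, 0.714, 0.001, 0.001]
contact_force: [1.8, -0.3, -1.9]
opening: 0.0311
finger_force: 60.1
```

>>> {"fn": "move_arm", "kwargs": {"moves": [[[20,-3,-45,0,0,0,-0.02],[20,-6,-90,0,0,0,-0.04],[20,-9,-135,0,0,0,-0.06],[20,-12,-180,0,0,0,-0.06],[20,-15,-220,0,0,0,-0.06]]]}}

```text
clock: 20.1
ee_pos: [0.516, -0.2712, 0.1398]
tcp_rot: [0.722, 0.692, -0.0, -0.0]
contact_force: [1.0, 0.4, -2.3]
opening: 0.0312
finger_force: 60.0
```

>>> {"fn": "move_arm", "kwargs": {"moves": [[[20,-4,-40,0,0,0,0],[20,-4,-44,-10,0,0,0],[20,-4,-44,-40,0,0,0],[20,-4,-44,-70,0,0,0],[20,-4,-44,-70,0,0,0]]]}}

```text
clock: 20.6
ee_pos: [0.5103, -0.3114, 0.0653]
tcp_rot: [0.722, 0.692, -0.001, -0.004]
contact_force: [-0.8, 1.0, -2.7]
opening: 0.0312
finger_force: 59.9
```

```bash
python3 - <<'E'
from h import *
o=r.get_obs();print(o['ee_pos'],o['contact_force'],o['opening'])
s=snap('scene');cv2.imwrite('pics/g6.png',cv2.resize(s['pixels'][120:250,80:260],None,fx=4,fy=4)[...,::-1])
E
```

```text
[ 0.51026533 -0.31143517  0.06533323] [-0.80334713  0.99340614 -2.65891562] 0.031218206882378443
```

View pics/g6.png

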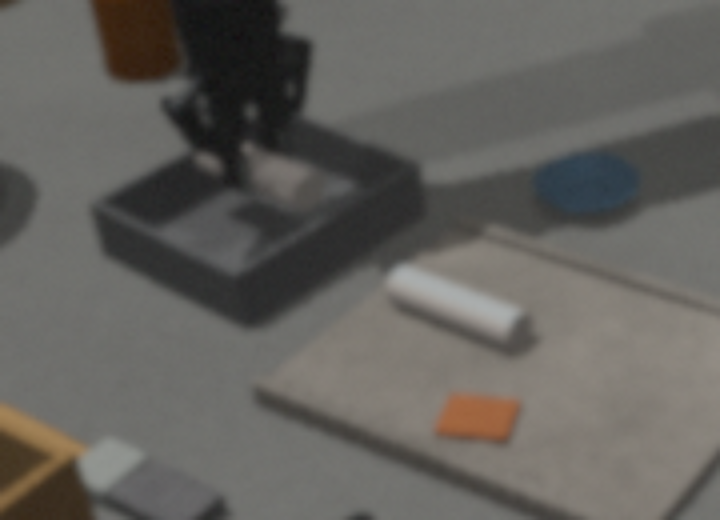

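Rod A is in the gripper inside the box walls at crop (270,175), and rod B is lying on the slab at (455,305). Lowering.

>>> {"fn": "move_arm", "kwargs": {"moves": [[[20,0,0,-15,0,0,0],[20,0,0,-28,0,0,0],[20,0,0,-34,0,0,0],[20,0,0,-36,0,0,0],[20,0,0,-36,0,0,0]]]}}

```text
clock: 21.15
ee_pos: [0.5126, -0.3131, 0.0343]
tcp_rot: [0.722, 0.692, -0.0, -0.0]
contact_force: [0.4, 0.2, -2.0]
opening: 0.0313
finger_force: 59.9
```

>>> {"fn": "move_arm", "kwargs": {"moves": [[[20,0,0,-1,0,0,0],[20,0,0,-2,0,0,0],[20,0,0,-2,0,0,0]]]}}

```text
clock: 21.45
ee_pos: [0.5127, -0.3132, 0.0326]
tcp_rot: [0.722, 0.692, 0.0, 0.0]
contact_force: [0.4, 0.4, -1.8]
opening: 0.0313
finger_force: 59.9
```

>>> {"fn": "move_arm", "kwargs": {"moves": [[[20,0,0,-2,0,0,0],[20,0,0,-4,0,0,0],[20,0,0,-5,0,0,0],[20,0,0,-5,0,0,0]]]}}

```text
clock: 21.85
ee_pos: [0.5125, -0.3131, 0.0271]
tcp_rot: [0.722, 0.692, -0.0, -0.0]
contact_force: [-0.5, 0.3, -2.1]
opening: 0.0312
finger_force: 59.9
```

>>> {"fn": "move_arm", "kwargs": {"moves": [[[20,0,0,-0.7,0,0,0],[20,0,0,-1.3,0,0,0],[20,0,0,-1.3,0,0,0]]]}}

```text
clock: 22.15
ee_pos: [0.5127, -0.3132, 0.0261]
tcp_rot: [0.722, 0.692, -0.0, 0.0]
contact_force: [0.5, 0.6, -1.8]
opening: 0.031
finger_force: 60.1
```

>>> {"fn": "move_arm", "kwargs": {"moves": [[[20,0,0,-0.5,0,0,0],[20,0,0,-1,0,0,0],[20,0,0,-1,0,0,0]]]}}

```text
clock: 22.45
ee_pos: [0.5127, -0.3132, 0.026]
tcp_rot: [0.722, 0.692, 0.0, 0.0]
contact_force: [-2.5, 1.8, 5.5]
opening: 0.0316
finger_force: 60.8
```

Contact made. Releasing, opening only partly first, then rising.

>>> {"fn": "move_arm", "kwargs": {"moves": [[[45,0,0,0,0,0,0],[60,0,0,0,0,0,0],[60,0,0,0,0,0,0],[60,0,0,15,0,0,0],[60,0,0,60,0,0,0]]]}}

```text
clock: 22.95
ee_pos: [0.5106, -0.3119, 0.0822]
tcp_rot: [0.722, 0.692, -0.001, -0.004]
contact_force: [0.5, -0.3, 0.4]
opening: 0.0595
finger_force: 0.0
```

>>> {"fn": "move_arm", "kwargs": {"moves": [[[60,0,0,50,0,0,0],[60,-50,0,80,0,0,0],[60,-100,0,100,0,0,0],[60,-150,0,100,0,0,0],[60,-150,0,100,0,0,0]]]}}

```text
clock: 23.45
ee_pos: [0.3596, -0.3131, 0.1879]
tcp_rot: [0.722, 0.691, -0.0, 0.001]
contact_force: [-0.1, -1.2, 0.1]
opening: 0.06
finger_force: 0.0
```

```bash
python3 - <<'E'
from h import *
print(r.get_obs()['ee_pos'])
a=snap('scene')['pixels'][120:270,80:380];b=snap('top')['pixels'][100:210,145:435]
i=np.vstack([cv2.resize(a,(600,300)),cv2.resize(b,(600,228))]);cv2.imwrite('pics/f.png',i[...,::-1])
E
```

```text
[ 0.35960801 -0.31314353  0.18789125]
```

View pics/f.png

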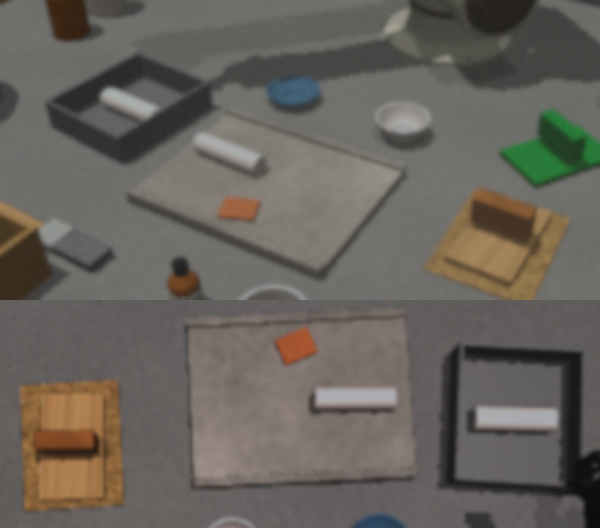

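The board lies flat on its mat, at (70,440) in the lower picture. The warped rod is in the box at (517,418), the true rod is on the slab at (355,398), and nothing else has moved. Handing in.

```bash
python3 -c "
from plant import r
print(r.close_job())"
```

```text
the job is handed in; nothing more can be done
None
```

I rolled both rods half a turn with the wooden board: the left rod lifted it and is now in the reject box, the true right rod is on the slab, and the board is flat on its mat. I handed the job in at about 23.5 s, and no verdict was returned.

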